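Fit the mounting plate into its enclosure and lock it

TASK

Pick up the metal mounting plate by the green module on its rail and lower it into the open grey enclosure base, over the red wing and the two brass locating pins, until it rests flush on its seats; do not drop it from above the pins. Then turn the red wing clockwise, as seen from above, as far as it goes so that it locks the plate down. Leave the other things on the desk where they are.

Things in the scene. Friction and masses are not known exactly. Their poses are not given: they have to be found in the camera images.
- module_grip (a point): Centre of the green rail module fixed on the loose aluminium mounting plate's rail (module and plate move as one, about 0.35 kg). Axes are the plate's: x along its 220 mm, y along its 110 mm, z up. Module: 22 mm (x) x 88 mm (y) x 58 mm tall, grip it across x; its top is 26 mm above this point, the plate's underside 38 mm below. The plate's centre is at x = +25 mm from here.
- hole_a (a point): Centre of the plate's round hole, 14 mm across, at the underside; (-70, -40, -38) mm from module_grip in the plate's axes. Goes over pin_a. The plate is 4 mm thick; its rail (27 mm wide, x from -70 to +55 mm of module_grip) tops out 11.5 mm above the underside.
- hole_b (a point): Centre of the plate's oblong hole, 20 mm (x) by 14 mm (y), at the underside; (+120, +40, -38) mm from module_grip in the plate's axes. Goes over pin_b.
- wing_slot (a point): Centre of the plate's large rectangular slot, 26 mm (x) by 64 mm (y), at the underside; (+90, 0, -38) mm from module_grip in the plate's axes. The red wing passes up through it.
- enclosure: Open light-grey base half of a wall enclosure, 270 (x) x 160 (y) x 26 mm, fixed to the desk; origin at the centre of its underside. Two cable glands stick out 25 mm at its +x end. Its seats are 14 mm above the underside. The seated plate's underside is at 14 mm, top at 18 mm, centred, its x and y axes pointing as the enclosure's.
- pin_a (a point): Foot of brass locating pin A at seat height, at (-95, -40) mm from the enclosure's centre. The pins are 10 mm thick and stand 14 mm above the seats, the upper 6 mm tapering to 4 mm.
- pin_b (a point): Foot of brass locating pin B at seat height, at (+95, +40) mm from the enclosure's centre; same shape as pin A.
- wing_grip (a point): Grip point on the axis of the red wing handle, 47 mm above the enclosure's underside, at (+65, 0) mm from its centre. Upright bar 52 mm long, 14 mm thick, 26 to 58 mm above the underside; two ramped lugs below reach down to 18 mm. Its axes turn with it: y along the bar, x across it (grip across x). With the plate seated the module's flank is 79 mm from the axis, its top 31 mm above this point.
- wing (a joint): Angle of the red wing about its upright axis: near 0 as found (bar along the enclosure's y, in line with the plate's slot); grows clockwise seen from above to a stop at 1.35 rad, lugs over the plate. It stays where it is left and turns with about 0.1 N m. With the plate more than about 2 mm off its seats the lugs strike it.
- screwdriver: Red-handled screwdriver, 201 mm long, lying near the left edge of the desk; bystander.
- grey_module: Loose grey rail module, 88 x 36 x 58 mm, standing on the right of the desk; origin at the centre of its underside; bystander.

How it is judged:
On the way:
1. the plate rests flush on its seats over both pins while the wing is still open (horizontal distance between hole_a and pin_a below 0.005 m and horizontal distance between hole_b and pin_b below 0.008 m and z of each of hole_a, hole_b in the frame of enclosure below 0.016 m and angle between the z axis of module_grip and the z axis of enclosure, either way round below 0.03 rad and value of joint wing below 0.4 rad), for 0.2 s.
At the end, for the whole second after the job is handed in: The plate lies flush on its seats (underside within 2 mm of seat height at both holes, level within 0.03 rad), both holes over their pins, and the wing is at rest turned to at least 1.15 rad of its 1.35 rad (horizontal distance between hole_a and pin_a below 0.005 m and horizontal distance between hole_b and pin_b below 0.008 m and z of each of hole_a, hole_b in the frame of enclosure below 0.016 m and angle between the z axis of module_grip and the z axis of enclosure, either way round below 0.03 rad and value of joint wing above 1.15 rad and velocity of joint wing below 0.05 rad/s); the robot touches nothing.
It fails at once if the screwdriver or the loose grey module is moved by more than 30 mm (distance of any of screwdriver, grey_module from where it was at the start of the episode above 0.03 m).
It fails at once if the plate is let go over the enclosure while it is still above the pins (underside more than 16 mm above the seats) (horizontal distance between hole_a and pin_a below 0.03 m and z of each of hole_a, hole_b in the frame of enclosure above 0.03 m and contact force between the fingers and plate below 0.2 N).
It also fails if it takes over 58 s, if anything falls off the work surface, if the arm or the gripper's body presses on something with over 40 N, if the wrist force passes 120 N, or if a joint passes its speed limit or range.

ROBOT

A 6-joint arm with a two-finger parallel gripper is mounted at the origin on a cart in front of the work surface, level with it; the furniture and walls round the work are solid. World frame = base frame: x ahead of the robot, y to its left, z up, the work surface at z = 0. Lengths are in m, angles in rad, forces in N, time in s.
With the tool pointing down it reaches from about 0.375 to 0.975 m from the base axis. Payload 3.8 kg.
Tool frame: the origin (TCP) lies on the centre line of the jaws, within the pads' length; the fingertips stand ctrl.tips_ahead ahead of it and the grasp point (between the pads) lies 8 mm behind it (ctrl.tips_ahead is the distance from the TCP to the fingertips, in m); z points along the fingers, y is the line along which they close (so a half turn about z gives the same grasp; the last joint's range is limited). The gripper opens to 85 mm and grips with 20 to 120 N. Pads are 22 mm wide; open, the fingers measure 114 mm over their backs; the gripper's body (76 mm by 85 mm) begins 54 mm behind the grasp point. The pads swing forward as they close: fully open they stand 13 mm farther back than shut.
Start: joints at [1.124, 0.264, 1.604, -0, 1.274, -0.037], TCP at [0.269, 0.619, 0.242] pointing down, gripper open.
Joint ranges: [-2.63, 2.63], [-0.94, 2.18], [0.31, 2.57], [-1.31, 4.45], [0, 2.66], [-2.55, 2.55]. Speed limits (rad/s): [2.57, 2.57, 3.14, 3.14, 3.14, 3.14].

INTERFACE

Orientations are given as a unit quaternion [w, x, y, z].
In Python, from workcell import ctrl, vision gives the robot as it stands.
- The arm moves only by the tool jog_arm, never from a script. Its argument "steps" is a list that holds one entry, the list of rows, each a list of 7 numbers: the finger opening in m, from 0 to 0.0854, then the shift along the tool's x, y, z in m, then the turn, a rotation vector about the tool's x, y, z in degrees. In form: [[[claw, tx, ty, tz, rx, ry, rz], ...]]. A call has 1 to 8 rows; each row shifts and turns the commanded pose from where the row before left it, along the tool's axes as they then stand; what a row does not reach is not made up. A row lasts 1/12 s, in which the tool goes at most 41.7 mm and 7.16 degrees, less where a joint would pass 70% of its speed; a pose out of reach is approached as far as the arm can. A call with a gripper value outside its range is refused whole. The fingers move at their own pace and stop on an object; "newtons" is the grip in N (left out, the last holds). Time passes only in rows, so rows that do not move let the fingers close. It gives the time, the measured TCP pose, the force, the opening and the grip force at its end, in the units of the state.
- ctrl.read_state(): the state, without advancing time (a new reading comes with each control period).
- vision.capture(name): name is "scene" or "top" or "wrist"; returns a dict with "color" (384x512x3 uint8, blue, green, red), "range_z" (384x512 float32, m along the optical axis (not along the pixel's ray), 0 where there is no reading), "K" (3x3 intrinsics, pixels), "R" (3x3) and "t" (3): a world point X has camera coordinates R X + t. Camera axes: x right, y down, z forward; pixel columns grow to the right and rows downward; lengths in m; the calibration is good to about 2 mm. A picture is of the moment at which its call begins.
- ctrl.finish_job(): hands the job in; it is judged then, once.
The state is a dict: "time": time; "qpos": joint angles; "qvel": joint speeds; "joint_torque": joint torques, N m; "tool_pos": TCP position; "eef_rot": TCP orientation; "contact_force": force on the tool from outside, world axes, zero at the start; "moment": the same for the moment, N m; "width": finger opening in m; "finger_force": force on a finger pad.
Only numpy, scipy, OpenCV 4.12 (cv2) and the standard library are available. Lean on these libraries where they do the work, as an engineer would, in place of code of your own. Each camera call takes 0.05 s, during which the arm holds its last target. There are 200 camera calls.

## Working session

There is one attempt and no reset: what is moved stays moved. The work goes in short steps, Python scripts to look and compute and a tool call to move; the robot and the scene stay as the last step left them, time stands still between calls to the robot, and variables do not carry over. Pictures are saved under pics/ and viewed, at most 10 in all, crops included, and the job is handed in when it is done.

Besides the shell and the picture viewer there is one more tool, called after "Emit:" as name(argument=value, ...) on one line, values as JSON. jog_arm: Moves the arm, as the interface text tells. Its arguments: {"type":"object","properties":{"steps":{"type":"array"},"newtons":{"type":"number"}},"required":["steps"]}

```bash
mkdir -p pics; ls; python3 - <<'E'
from workcell import ctrl, vision
import cv2,numpy as np
print(ctrl.tips_ahead, ctrl.read_state())
for n in("top","scene"):
    c=vision.capture(n); cv2.imwrite(f"pics/{n}0.png",c["color"]); np.savez(f"{n}0.npz",**c); print(n,c["K"],c["R"],c["t"])
E
```

```text
pics
0.011 {'time': 0.0, 'qpos': array([ 1.12410996e+00,  2.64762233e-01,  1.60539228e+00, -1.79495292e-05,
        1.27366943e+00, -3.68744408e-02]), 'qvel': array([0.00135365, 0.0007493 , 0.00086446, 0.00030733, 0.00303785,
       0.00133238]), 'joint_torque': array([ 3.86879196e-05, -5.15098965e+01, -3.67318583e+01, -2.68506437e-04,
        1.28184340e-02,  7.08554239e-06]), 'tool_pos': array([0.26863102, 0.61847418, 0.24094599]), 'eef_rot': array([-2.58792469e-04,  2.03472381e-01,  9.79080051e-01, -1.08525181e-03]), 'contact_force': array([-0.59778515, -0.29832264, -0.69028245]), 'moment': array([ 0.00250599,  0.00284845, -0.00110166]), 'finger_force': 0.0, 'width': 0.08526526402255412}
top [[462.76554759   0.         264.63255276]
 [  0.         462.76554759 192.30111088]
 [  0.           0.           1.        ]] [[ 0.00166312 -0.99999351 -0.00319676]
 [-0.98550985 -0.00109681 -0.16961464]
 [ 0.16961003  0.00343253 -0.98550528]] [0.02048115 0.57522689 1.28825093]
scene [[349.00532073   0.         257.41395521]
 [  0.         349.00532073 190.11265558]
 [  0.           0.           1.        ]] [[ 0.54518193 -0.83824289  0.01120345]
 [-0.42846252 -0.29010333 -0.85572188]
 [ 0.72055294  0.46172385 -0.51731475]] [-0.29274551  0.31545286  0.89394977]
```

View pics/top0.png

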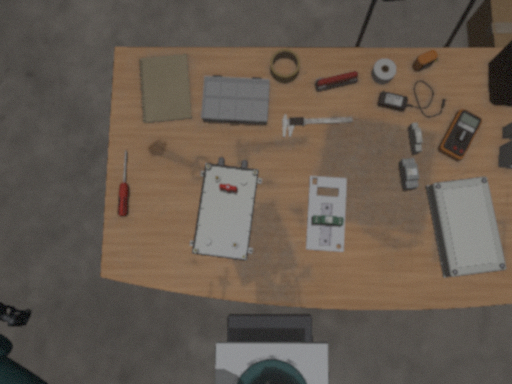

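View pics/scene0.png

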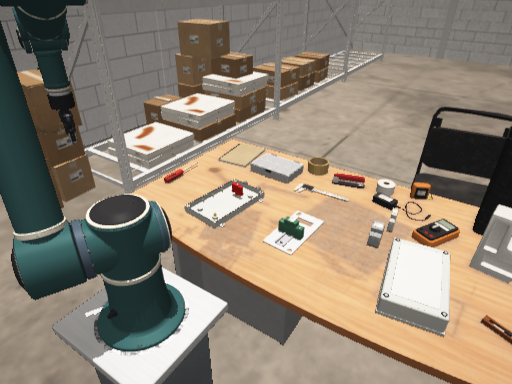

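The top view shows the enclosure at about (225,212) with its glands at the top (219,162) and (243,164). The red wing is at (229,188), and the plate at (327,214) has its slot at the top (327,191) and the green module at (327,220). The +x axes of both point away from the robot. The scene view agrees with this.

```bash
cat > h.py <<'E'
import numpy as np,cv2
def ray(c,uv,z):
    uv=np.atleast_2d(uv).astype(float); R,t,K=c["R"],c["t"],c["K"]
    d=(R.T@np.linalg.inv(K)@np.c_[uv,np.ones(len(uv))].T).T; o=-R.T@t
    return o+d*((z-o[2])/d[:,2])[:,None]
def blobs(m,amin):
    cs,_=cv2.findContours(m.astype(np.uint8),cv2.RETR_EXTERNAL,cv2.CHAIN_APPROX_NONE)
    return [k[:,0] for k in cs if cv2.contourArea(k)>=amin]
def rect(P):  # centre, long, short, angle of the long axis (world xy, mm)
    r=cv2.minAreaRect((P[:,:2]*1000).astype(np.float32)); b=cv2.boxPoints(r)
    e=[b[1]-b[0],b[2]-b[1]]; L=max(e,key=np.linalg.norm); S=min(e,key=np.linalg.norm)
    return np.round([*r[0],np.linalg.norm(L),np.linalg.norm(S),(np.degrees(np.arctan2(L[1],L[0]))+90)%180-90],1)
E
python3 - <<'E'
from h import *
c=np.load("top0.npz"); im=c["color"]; hsv=cv2.cvtColor(im,cv2.COLOR_BGR2HSV); H,S,V=cv2.split(hsv)
def win(m,x0,x1,y0,y1):
    o=np.zeros_like(m); o[y0:y1,x0:x1]=m[y0:y1,x0:x1]; return o
for nm,m,w,z,a in [("plate",(S<60)&(V>90),(295,360,165,262),.004,200),("green",(H>40)&(H<90)&(S>80),(295,360,165,262),.064,20),
  ("encl",(S<60),(182,268,166,265),.026,1000),("red",((H<8)|(H>172))&(S>130),(205,250,170,205),.058,20)]:
    for b in blobs(win(m,*w),a): print(nm,len(b),b.min(0),b.max(0),rect(ray(c,b,z)))
rz=c["range_z"]
for u,v in [(315,205),(327,220),(220,225),(229,188),(205,210)]:
    d=rz[v,u]; X=c["R"].T@(np.linalg.inv(c["K"])@np.array([u,v,1])*d-c["t"]); print((u,v),X.round(3))
cv2.imwrite("pics/crop.png",cv2.resize(im[150:270,180:360],None,fx=4.4,fy=4.4,interpolation=cv2.INTER_CUBIC))
E
```

```text
plate 220 [306 175] [347 251] [ 521.9 -162.2  225.1  116.1   -4.1]
encl 304 [189 166] [262 260] [526.6 133.6 275.4 186.2  -7. ]
red 39 [220 185] [235 190] [586.7 128.3  45.4  13.1  78.6]
(315, 205) [ 0.546 -0.129 -0.003]
(327, 220) [ 0.494 -0.156  0.061]
(220, 225) [0.485 0.153 0.004]
(229, 188) [0.586 0.124 0.057]
(205, 210) [0.348 0.017 1.367]
```

View pics/crop.png

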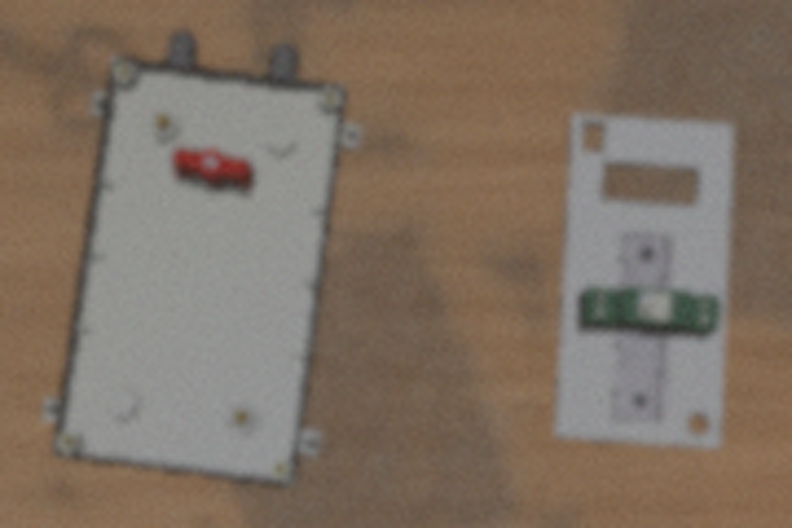

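The crop confirms the layout. The enclosure is yawed about -8° and the plate about -3.5°, and both +x ends are away from the robot. Pin B is at crop (163,122), pin A at (240,418), the round hole at (698,423) and the oblong hole at (593,136). Next I turn the tool and fly over the enclosure for a wrist look.

Emit:
jog_arm(steps=[[[0.085,0,0,-0.01,0,0,7.1],[0.085,0,0,-0.01,0,0,7.1],[0.085,0,0,-0.01,0,0,7.1],[0.085,0,0,-0.01,0,0,7.1],[0.085,0,0,-0.01,0,0,7.1],[0.085,0,0,-0.01,0,0,7.1],[0.085,0,0,0,0,0,7.1],[0.085,0,0,0,0,0,7.1]]])

```text
time: 0.77
tool_pos: [0.269, 0.6193, 0.3029]
eef_rot: [-0.0, 0.647, 0.762, 0.0]
contact_force: [-0.6, 0.2, -0.6]
width: 0.0849
finger_force: 0.0
```

Emit:
jog_arm(steps=[[[0.085,0,0,0,0,0,7.1],[0.085,0,0,0,0,0,7.1],[0.085,-0.035,0.018,0,0,0,0],[0.085,-0.035,0.018,0,0,0,0],[0.085,-0.035,0.018,0,0,0,0],[0.085,-0.035,0.018,0,0,0,0],[0.085,-0.035,0.018,0,0,0,0],[0.085,-0.035,0.018,0,0,0,0]]])

```text
time: 1.43
tool_pos: [0.3602, 0.3994, 0.3016]
eef_rot: [0.0, 0.734, 0.679, -0.0]
contact_force: [0.4, 0.2, 1.3]
width: 0.0852
finger_force: 0.0
```

Emit:
jog_arm(steps=[[[0.085,-0.035,0.018,0,0,0,0],[0.085,-0.035,0.018,0,0,0,0],[0.085,-0.035,0.018,0,0,0,0],[0.085,-0.035,0.018,0,0,0,0],[0.085,-0.035,0.018,0,0,0,0],[0.085,-0.035,0.018,0,0,0,0],[0.085,-0.035,0.018,0,0,0,0],[0.085,0,0,0,0,0,0]]])

```text
time: 2.1
tool_pos: [0.4685, 0.1413, 0.3019]
eef_rot: [0.002, 0.736, 0.677, -0.001]
contact_force: [0.4, 1.2, 0.2]
width: 0.0847
finger_force: 0.0
```

```bash
python3 - <<'E'
from workcell import ctrl, vision
import cv2,numpy as np
c=vision.capture("wrist"); cv2.imwrite("pics/w1.png",c["color"]); np.savez("w1.npz",**c); print(c["R"].round(3),(-c["R"].T@c["t"]).round(3)); s=ctrl.read_state();print(s["tool_pos"],s["eef_rot"],s["time"])
E
```

```text
[[ 0.997 -0.083  0.001]
 [-0.079 -0.944  0.321]
 [-0.026 -0.32  -0.947]] [0.476 0.224 0.433]
[0.46745889 0.14398806 0.30183443] [ 1.64873687e-04  7.36268461e-01  6.76689346e-01 -5.04507744e-04] 2.15
```

View pics/w1.png

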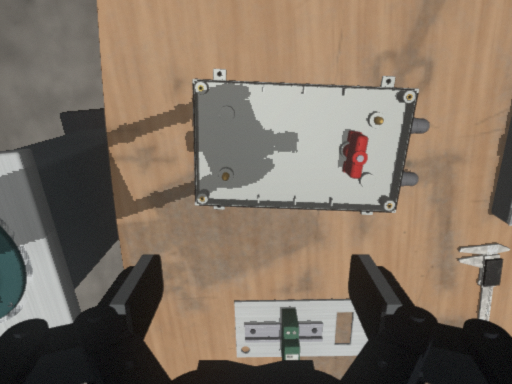

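The wrist view shows the enclosure clearly: pin A at (226,176), pin B at (378,120), corner screws at (201,88), (410,96), (389,205) and (202,198), and the red wing at (356,156). The plate is at the bottom, with its round hole at (245,350).

```bash
python3 - <<'E'
from h import *
c=np.load("w1.npz"); im=c["color"]; hsv=cv2.cvtColor(im,cv2.COLOR_BGR2HSV); H,S,V=cv2.split(hsv)
m=(H>12)&(H<32)&(S>70); m[:,:]&=True; o=np.zeros_like(m); o[84:208,196:412]=m[84:208,196:412]
for b in blobs(o,6):
    u=(b.min(0)+b.max(0))/2; print("brass",u,b.max(0)-b.min(0)+1,ray(c,u,.028).round(4))
m=((H<8)|(H>172))&(S>130); m[:,300:]&=True
for b in blobs(m[:,:],60):
    print("red",b.min(0),b.max(0),rect(ray(c,b,.058)))
for n,uv in [("screws",[(201,88),(410,96),(389,205),(202,198)])]: print(n,ray(c,uv,.026).round(4))
m=(S<60)&(V>90); o=np.zeros_like(m); o[290:375,225:375]=m[290:375,225:375]
for b in blobs(o,300): print("plate",rect(ray(c,b,.004)))
b=cv2.resize(im[80:215,190:425],None,fx=3.4,fy=3.4,interpolation=cv2.INTER_CUBIC); cv2.imwrite("pics/w1c.png",b)
E
```

```text
brass [389. 205.] [5 5] [[0.6395 0.0531 0.028 ]]
brass [202.  198.5] [5 4] [[0.394  0.0829 0.028 ]]
brass [403.5 196.5] [16 22] [[0.6579 0.0635 0.028 ]]
brass [225.  176.5] [7 8] [[0.4275 0.1103 0.028 ]]
brass [407.5 168. ] [8 7] [[0.6606 0.102  0.028 ]]
brass [408.5 148. ] [ 6 29] [[0.6602 0.1279 0.028 ]]
brass [378.5 120. ] [8 7] [[0.6215 0.1656 0.028 ]]
brass [409.   96.5] [5 6] [[0.6567 0.1903 0.028 ]]
brass [200.   87.5] [5 6] [[0.4105 0.2211 0.028 ]]
brass [403.   85.5] [17  4] [[0.6488 0.2034 0.028 ]]
brass [355.5  85. ] [48  3] [[0.5931 0.2086 0.028 ]]
red [350 135] [366 177] [589.8 129.7  50.   16.8  83.6]
screws [[0.4113 0.2204 0.026 ]
 [0.6587 0.1906 0.026 ]
 [0.6403 0.0522 0.026 ]
 [0.3937 0.0829 0.026 ]]
plate [ 518.6 -163.1  215.5  119.2   -3.6]
```

View pics/w1c.png

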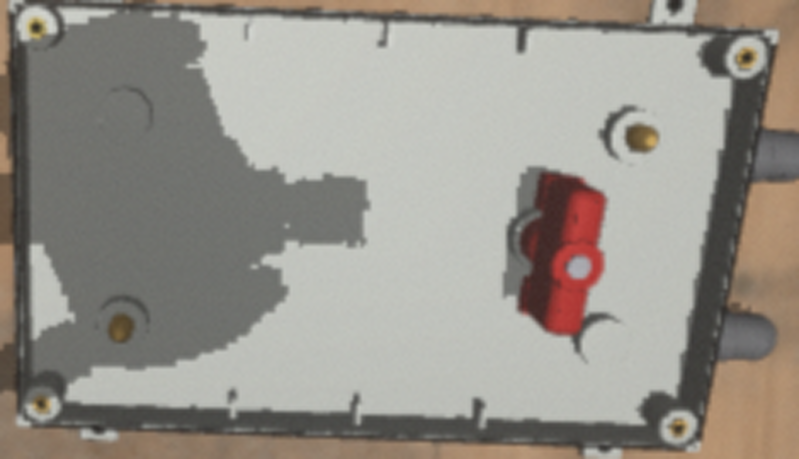

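Emit:
jog_arm(steps=[[[0.085,-0.034,0.008,0.005,0,0,0],[0.085,-0.034,0.008,0.005,0,0,0],[0.085,-0.034,0.008,0.005,0,0,0],[0.085,-0.034,0.008,0.005,0,0,0],[0.085,-0.034,0.008,0.005,0,0,0],[0.085,-0.034,0.008,0.005,0,0,0],[0.085,-0.034,0.008,0.005,0,0,-1.2],[0.085,0,0,0,0,0,0]]])

```text
time: 2.82
tool_pos: [0.5039, -0.0981, 0.2657]
eef_rot: [0.0, 0.728, 0.686, -0.001]
contact_force: [0.1, -0.2, -0.7]
width: 0.085
finger_force: 0.0
```

```bash
python3 - <<'E'
from workcell import ctrl, vision
from h import *
c=vision.capture("wrist"); cv2.imwrite("pics/w2.png",c["color"]); np.savez("w2.npz",**c); s=ctrl.read_state();print(s["tool_pos"],s["eef_rot"],s["time"],s["contact_force"])
im=c["color"]; hsv=cv2.cvtColor(im,cv2.COLOR_BGR2HSV); H,S,V=cv2.split(hsv)
m=(H>40)&(H<90)&(S>80)
for b in blobs(m,60): print("green",b.min(0),b.max(0),rect(ray(c,b,.064)))
m=(S<60)&(V>90)
for b in blobs(m,2000): print("plate",b.min(0),b.max(0),rect(ray(c,b,.004)))
E
```

```text
[ 0.50360832 -0.09565126  0.26607635] [-9.31427637e-04  7.28152843e-01  6.85413898e-01 -5.98625366e-04] 2.8667 [ 0.55918724  0.30315173 -0.92466286]
plate [183 157] [362 247] [ 522.1 -167.1  223.3  122.6   -3.8]
plate [  0 151] [ 85 335] [ 210.1 -225.6  300.   119.    72.6]
plate [470  80] [511 249] [ 794.8 -138.4  221.9   45.9  -79.4]
```

View pics/w2.png

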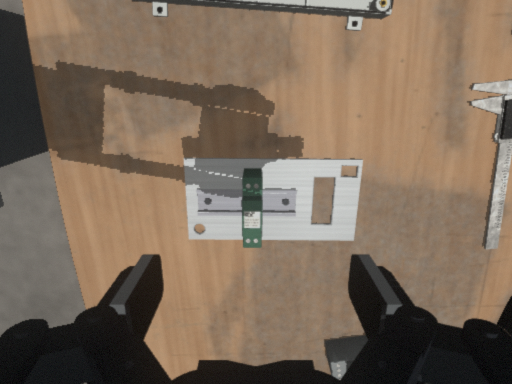

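The plate is fully in view: round hole (199,229), oblong hole (350,171), slot (323,201), module top centre about (252,208). I now measure the holes.

```bash
python3 - <<'E'
from h import *
c=np.load("w2.npz"); im=c["color"]; hsv=cv2.cvtColor(im,cv2.COLOR_BGR2HSV); H,S,V=cv2.split(hsv)
m=(S>70)&(H<30); o=np.zeros_like(m); o[162:238,192:357]=m[162:238,192:357]
for b in blobs(o,20):
    print("hole",((b.min(0)+b.max(0))/2),b.max(0)-b.min(0)+1,rect(ray(c,b,.004)))
print(ray(c,[(185,158),(362,159),(358,241),(189,240)],.004).round(4))
m=(H>40)&(H<95)&(S>60); o=np.zeros_like(m); o[160:255,235:270]=m[160:255,235:270]
for b in blobs(o,30): print("green",b.min(0),b.max(0),rect(ray(c,b,.064)))
print(ray(c,[(243,169),(262,169),(262,247),(243,247)],.064).round(4))
E
```

```text
hole [199. 228.] [9 9] [ 424.  -194.4   11.6   10.5   83.7]
hole [324.  191.5] [17 26] [ 587.6 -153.    33.8   20.1  -90. ]
hole [349.  170.5] [15 10] [ 618.  -127.5   17.4   11.5   -3.3]
[[ 0.4175 -0.1     0.004 ]
 [ 0.6337 -0.1139  0.004 ]
 [ 0.6334 -0.2256  0.004 ]
 [ 0.4087 -0.2111  0.004 ]]
green [243 228] [260 246] [ 494.8 -181.7   22.4   19.1   86.7]
green [243 187] [260 195] [ 498.2 -127.3   18.8    7.   -10.8]
[[ 0.4908 -0.1024  0.064 ]
 [ 0.5107 -0.1035  0.064 ]
 [ 0.5059 -0.1949  0.064 ]
 [ 0.4843 -0.1936  0.064 ]]
```

Emit:
jog_arm(steps=[[[0.085,-0.022,-0.001,0.03,0,0,0.3],[0.085,-0.022,-0.001,0.04,0,0,0],[0.085,-0.02,-0.002,0.04,0,0,0],[0.085,0,0,0.03,0,0,0],[0.085,0,0,0.02,0,0,0],[0.085,0,0,0,0,0,0],[0.085,0,0,0,0,0,0]]])

```text
time: 3.45
tool_pos: [0.4956, -0.1527, 0.1125]
eef_rot: [-0.002, 0.728, 0.685, -0.001]
contact_force: [1.7, 0.1, 1.3]
width: 0.0849
finger_force: 0.0
```

```bash
python3 - <<'E'
from workcell import ctrl, vision
from h import *
c=vision.capture("wrist"); cv2.imwrite("pics/w3.png",c["color"]); np.savez("w3.npz",**c); s=ctrl.read_state();print(s["tool_pos"],s["eef_rot"],s["time"],s["contact_force"])
E
```

```text
[ 0.49717717 -0.15346557  0.11431348] [3.99444636e-05 7.28328466e-01 6.85228120e-01 2.60250826e-04] 3.5 [0.51264544 0.44402101 1.05786452]
```

View pics/w3.png

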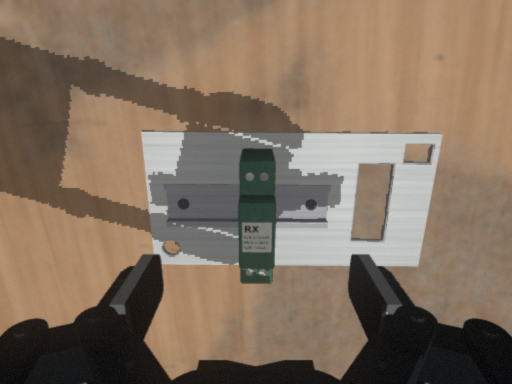

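The module sits centred between the fingers (column 257), the plate is level in the picture, and the jaws are clear. Now I descend and grip.

Emit:
jog_arm(steps=[[[0.085,-0.003,-0.001,0.02,0,0,0.3],[0.085,-0.003,0,0.02,0,0,0],[0.085,0,0,0.02,0,0,0],[0.085,0,0,0.018,0,0,0],[0.085,0,0,0,0,0,0]]])

```text
time: 3.92
tool_pos: [0.4947, -0.1596, 0.0348]
eef_rot: [-0.001, 0.73, 0.683, -0.0]
contact_force: [-0.9, 0.5, -1.1]
width: 0.0847
finger_force: 0.0
```

Emit:
jog_arm(steps=[[[0.01,0,0,0,0,0,0],[0.01,0,0,0,0,0,0],[0.01,0,0,0,0,0,0],[0.01,0,0,0,0,0,0],[0.01,0,0,0,0,0,0],[0.01,0,0,0,0,0,0],[0.01,0,0,0,0,0,0],[0.01,0,0,0,0,0,0]]], newtons=60)

```text
time: 4.58
tool_pos: [0.4961, -0.1611, 0.0369]
eef_rot: [0.001, 0.731, 0.683, 0.0]
contact_force: [-1.7, 0.6, 7.5]
width: 0.0221
finger_force: 60.9
```

Emit:
jog_arm(steps=[[[0.01,0,0,-0.015,0,0,0],[0.01,0,0,-0.025,0,0,0],[0.01,0,0,-0.03,0,0,0],[0.01,0,0,-0.03,0,0,0],[0.01,0.015,-0.001,-0.02,0,0,0],[0.01,0.025,-0.001,0,0,0,0],[0.01,0.03,-0.002,0,0,0,0],[0.01,0.03,-0.002,0,0,0,0]]])

```text
time: 5.25
tool_pos: [0.4953, -0.0598, 0.1555]
eef_rot: [-0.0, 0.731, 0.682, -0.0]
contact_force: [0.5, 0.3, -2.6]
width: 0.0219
finger_force: 59.6
```

Emit:
jog_arm(steps=[[[0.01,0.03,-0.002,0,0,0,0],[0.01,0.03,-0.002,0,0,0,0],[0.01,0.03,-0.002,0,0,0,0],[0.01,0.03,-0.002,0,0,0,0.8],[0.01,0.03,-0.001,0,0,0,0.8],[0.01,0.025,0,0,0,0,0.8],[0.01,0.015,0,0,0,0,0.8],[0.01,0,0,0,0,0,0]]])

```text
time: 5.92
tool_pos: [0.5008, 0.1322, 0.1547]
eef_rot: [-0.001, 0.749, 0.663, -0.0]
contact_force: [-0.4, 0.6, -4.0]
width: 0.0222
finger_force: 59.7
```

```bash
python3 - <<'E'
from workcell import ctrl, vision
from h import *
s=ctrl.read_state();print(s["tool_pos"],s["eef_rot"],s["time"],s["contact_force"],s["moment"],s["finger_force"])
for n in("wrist","top"):
    c=vision.capture(n); np.savez(n+"4.npz",**c)
    if n=="wrist": a=c["color"]
    else: b=cv2.resize(c["color"][150:270,180:340],(512,384),interpolation=cv2.INTER_CUBIC)
cv2.imwrite("pics/w4.png",cv2.resize(np.hstack([a,b]),(800,300)))
E
```

```text
[0.50081631 0.1322237  0.15470552] [-8.54733895e-04  7.48638288e-01  6.62978100e-01 -1.50602891e-04] 5.9167 [-0.37163622  0.55819863 -3.98839156] [-0.00112169  0.00500281 -0.03527711] 59.692251831293106
```

View pics/w4.png

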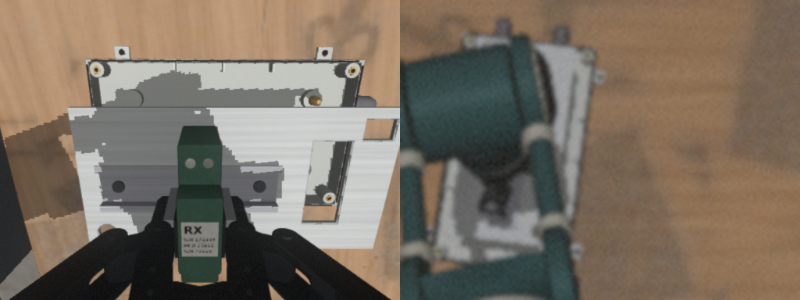

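The wrist half shows the plate held level over the enclosure: oblong hole at full-resolution pixel (486,165), slot at (419,232), far edge at row ~137. The arm hides the enclosure in the top view. I measure the plate's pose in the hand using depth.

```bash
python3 - <<'E'
from h import *
c=np.load("wrist4.npz"); d=c["range_z"]; v,u=np.mgrid[:384,:512]
P=(np.linalg.inv(c["K"])@np.stack([u.ravel()*d.ravel(),v.ravel()*d.ravel(),d.ravel()])).T
W=((P-c["t"])@c["R"]).reshape(384,512,3); m=(abs(W[...,2]-.1217)<.006)&(d>0)
q=W[m]; q=q[(q[:,1]>.14)]; A=np.c_[q[:,:2],np.ones(len(q))]; k=np.linalg.lstsq(A,q[:,2],rcond=None)[0]; print("plane tilt",k[:2],"z at grip",k@[.5008,.1322,1])
zt=.1217
# far edge
U=np.arange(110,490,4); E=np.array([(x,np.argmax(m[100:160,x])+99.5) for x in U]); X=ray(c,E,zt)
f=np.polyfit(X[:,0],X[:,1],1); r=X[:,1]-np.polyval(f,X[:,0]); g=abs(r-np.median(r))<.002; f=np.polyfit(X[g,0],X[g,1],1)
print("far edge yaw",np.degrees(np.arctan(f[0])),"y at x=.5008:",np.polyval(f,.5008),g.sum())
Vv=np.arange(145,240,4); E=np.array([(np.argmax(m[y,60:160])+59.5,y) for y in Vv]); X=ray(c,E,zt); f=np.polyfit(X[:,1],X[:,0],1); r=X[:,0]-np.polyval(f,X[:,1]); print("left edge yaw",-np.degrees(np.arctan(f[0])),"x at y=.1322",np.polyval(f,.1322),abs(r).max())
n=~m
for nm,(x0,x1,y0,y1) in dict(B=(455,511,140,190),slot=(375,455,170,300)).items():
    o=np.zeros_like(n); o[y0:y1,x0:x1]=n[y0:y1,x0:x1]
    for b in blobs(o,150): print(nm,b.min(0),b.max(0),rect(ray(c,b,zt)))
E
```

```text
plane tilt [-0.00523618 -0.00944292] z at grip 0.12173995042374595
far edge yaw -6.874519985342792 y at x=.5008: 0.1888418173340667 95
left edge yaw -6.994716168353337 x at y=.1322 0.41561578379497266 0.000511296772694736
B [465 153] [504 177] [622.9 159.3  17.5  12.7  -6.9]
slot [387 181] [446 281] [589.1 124.3  60.7  23.9  83.1]
```

```bash
python3 - <<'E'
from h import *
c=np.load("wrist4.npz"); H,S,V=cv2.split(cv2.cvtColor(c["color"],cv2.COLOR_BGR2HSV))
m=(H>12)&(H<32)&(S>80)
for x0,x1,y0,y1,z in [(110,140,75,105,.026),(436,465,75,105,.026),(385,420,115,138,.024),(408,435,240,268,.026)]:
    o=np.zeros_like(m); o[y0:y1,x0:x1]=m[y0:y1,x0:x1]
    for b in blobs(o,8): w=(b.min(0)+b.max(0))/2; print(w,b.max(0)-b.min(0)+1,ray(c,w,z).round(4))
E
```

```text
[111.   95.5] [ 3 18] [[0.4004 0.2172 0.026 ]]
[123.  89.] [9 9] [[0.4107 0.2207 0.026 ]]
[463.  97.] [ 3 15] [[0.6668 0.1839 0.026 ]]
[451.5  90. ] [10  9] [[0.6578 0.1902 0.026 ]]
[403.  128.5] [15 12] [[0.6228 0.165  0.024 ]]
[419.  265.5] [23  4] [[0.6389 0.0397 0.026 ]]
[421.5 254. ] [8 7] [[0.6407 0.0513 0.026 ]]
```

Emit:
jog_arm(steps=[[[0.01,0.003,0,0,0,0,0],[0.01,0.003,0,0,0,0,0],[0.01,0,0,0.015,0,0,0],[0.01,0,0,0.02,0,0,0],[0.01,0,0,0.02,0,0,0],[0.01,0,0,0.015,0,0,0],[0.01,0,0,0.005,0,0,0],[0.01,0,0,0,0,0,0]]])

```text
time: 6.68
tool_pos: [0.5007, 0.1345, 0.0788]
eef_rot: [-0.001, 0.75, 0.662, -0.002]
contact_force: [0.1, 0.3, -3.6]
width: 0.0219
finger_force: 59.5
```

Emit:
jog_arm(steps=[[[0.01,0,0,0,0,0,0],[0.01,0,0,0,0,0,0]]])

```text
time: 6.85
tool_pos: [0.5035, 0.1355, 0.0819]
eef_rot: [0.001, 0.75, 0.662, 0.001]
contact_force: [-0.1, -0.2, -3.2]
width: 0.0218
finger_force: 59.5
```

```bash
python3 - <<'E'
from workcell import ctrl, vision
from h import *
s=ctrl.read_state();print(s["tool_pos"],s["eef_rot"],s["time"],s["contact_force"],s["moment"],s["finger_force"])
c=vision.capture("wrist"); np.savez("w5.npz",**c); cv2.imwrite("pics/w5.png",c["color"])
d=c["range_z"]; v,u=np.mgrid[:384,:512]; zt=s["tool_pos"][2]-.033
P=(np.linalg.inv(c["K"])@np.stack([u.ravel()*d.ravel(),v.ravel()*d.ravel(),d.ravel()])).T
W=((P-c["t"])@c["R"]).reshape(384,512,3); m=(abs(W[...,2]-zt)<.006)&(d>0)
n=~m
for nm,(x0,x1,y0,y1) in dict(B=(455,511,140,190),).items():
    o=np.zeros_like(n); o[y0:y1,x0:x1]=n[y0:y1,x0:x1]
    for b in blobs(o,100): print(nm,b.min(0),b.max(0),rect(ray(c,b,zt)))
E
```

```text
[0.50345534 0.13546731 0.08188123] [5.84527409e-04 7.49589268e-01 6.61902175e-01 1.04786797e-03] 6.85 [-0.10861262 -0.20448945 -3.16577683] [-0.01191098  0.00737811  0.05368046] 59.51753854751587
B [465 153] [503 177] [626.  162.1  17.5  12.7  -7.1]
```

View pics/w5.png

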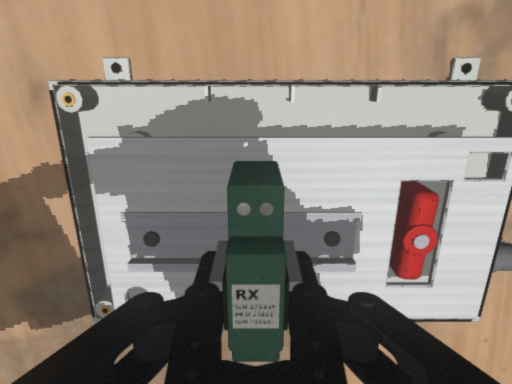

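The wing is now inside the slot (knob at (421,241)), and the screw at (69,99) serves as a reference. I check the offset relative to the same frame.

```bash
python3 - <<'E'
from h import *
c=np.load("w5.npz"); H,S,V=cv2.split(cv2.cvtColor(c["color"],cv2.COLOR_BGR2HSV))
m=(H>12)&(H<32)&(S>80)
for x0,x1,y0,y1 in [(58,82,88,110),(94,115,300,320)]:
    o=np.zeros_like(m); o[y0:y1,x0:x1]=m[y0:y1,x0:x1]
    for b in blobs(o,8): w=(b.min(0)+b.max(0))/2; print(w,b.max(0)-b.min(0)+1,ray(c,w,.026).round(4))
r=((H<8)|(H>172))&(S>130)
for b in blobs(r[:],200): print("red",b.min(0),b.max(0),rect(ray(c,b,.056)))
print("knob",ray(c,[(421,241)],.058))
print("slot corners",ray(c,[(402,181),(452,181),(433,286),(387,283)],.047).round(4))
# far edge of plate, dark far wall
g=cv2.cvtColor(c["color"],cv2.COLOR_BGR2GRAY)
print("plate far edge",ray(c,[(90,137),(500,138)],.047).round(4)); print("near/left corner",ray(c,[(107,320),(478,320)],.047).round(4))
E
```

```text
[68. 99.] [13 13] [[0.4108 0.2207 0.026 ]]
[104.5 310. ] [10  9] [[0.3935 0.0827 0.026 ]]
red [396 187] [438 278] [591.  130.   53.   19.6  82.7]
knob [[0.590811   0.12738714 0.058     ]]
slot corners [[0.585  0.158  0.047 ]
 [0.6113 0.1547 0.047 ]
 [0.6044 0.0902 0.047 ]
 [0.5773 0.0957 0.047 ]]
plate far edge [[0.4278 0.201  0.047 ]
 [0.634  0.1749 0.047 ]]
near/left corner [[0.4066 0.0904 0.047 ]
 [0.6332 0.0619 0.047 ]]
```

```bash
python3 - <<'E'
from h import *
c=np.load("w5.npz"); d=c["range_z"]; v,u=np.mgrid[:384,:512]
P=(np.linalg.inv(c["K"])@np.stack([u.ravel()*d.ravel(),v.ravel()*d.ravel(),d.ravel()])).T
W=((P-c["t"])@c["R"]).reshape(384,512,3); q=W[145:200,300:380].reshape(-1,3); zt=np.median(q[:,2]); print("zt",zt)
m=(abs(W[...,2]-zt)<.006)&(d>0)
E=np.array([(x,np.argmax(m[115:160,x])+114.5) for x in range(110,490,4)]); X=ray(c,E,zt); f=np.polyfit(X[:,0],X[:,1],1); r=X[:,1]-np.polyval(f,X[:,0]); g=abs(r-np.median(r))<.002; f=np.polyfit(X[g,0],X[g,1],1)
print("far yaw",np.degrees(np.arctan(f[0])),"y at .5257",np.polyval(f,.5257),"want .1919")
E=np.array([(np.argmax(m[y,75:160])+74.5,y) for y in range(150,290,5)]); X=ray(c,E,zt); f=np.polyfit(X[:,1],X[:,0],1); r=X[:,0]-np.polyval(f,X[:,1]); print("left yaw",-np.degrees(np.arctan(f[0])),"x at .1365",np.polyval(f,.1365),"want",.5257-.110/.9925,abs(r).max())
n=~m; o=np.zeros_like(n); o[170:300,375:465]=n[170:300,375:465]
for b in blobs(o,150): print("slot",rect(ray(c,b,zt)),"want 590.2 128.6")
E
```

```text
zt 0.04849328449263403
far yaw -7.06674671255791 y at .5257 0.18929244597709244 want .1919
left yaw -6.952814639318932 x at .1365 0.418545908687174 want 0.41486876574307296 0.0002697703683696706
slot [592.7 126.8  60.9  25.1  83. ] want 590.2 128.6
```

Emit:
jog_arm(steps=[[[0.01,0.002,-0.0027,0,0,0,0],[0.01,0,0,0.005,0,0,0],[0.01,0,0,0.005,0,0,0],[0.01,0,0,0.004,0,0,0],[0.01,0,0,0,0,0,0],[0.01,0,0,0,0,0,0]]])

```text
time: 7.4
tool_pos: [0.4992, 0.1377, 0.0658]
eef_rot: [-0.0, 0.749, 0.662, -0.001]
contact_force: [0.6, 0.5, -3.2]
width: 0.0215
finger_force: 59.8
```

```bash
cat > chk.py <<'E'
from workcell import ctrl, vision
from h import *
s=ctrl.read_state();print(s["tool_pos"].round(4),s["time"],s["contact_force"].round(1),s["moment"].round(2))
c=vision.capture("wrist"); np.savez("w6.npz",**c)
d=c["range_z"]; v,u=np.mgrid[:384,:512]
P=(np.linalg.inv(c["K"])@np.stack([u.ravel()*d.ravel(),v.ravel()*d.ravel(),d.ravel()])).T
W=((P-c["t"])@c["R"]).reshape(384,512,3); q=W[145:200,300:380].reshape(-1,3); zt=np.median(q[:,2]); print("zt",zt)
A=np.c_[q[:,:2],np.ones(len(q))]; print("tilt",np.linalg.lstsq(A,q[:,2],rcond=None)[0][:2])
m=(abs(W[...,2]-zt)<.006)&(d>0)
E=np.array([(x,np.argmax(m[115:160,x])+114.5) for x in range(110,490,4)]); X=ray(c,E,zt); f=np.polyfit(X[:,0],X[:,1],1); r=X[:,1]-np.polyval(f,X[:,0]); g=abs(r-np.median(r))<.002; f=np.polyfit(X[g,0],X[g,1],1)
print("far yaw",np.degrees(np.arctan(f[0])),"y at .5257",np.polyval(f,.5257),"want .1919")
E=np.array([(np.argmax(m[y,75:160])+74.5,y) for y in range(150,290,5)]); X=ray(c,E,zt); f=np.polyfit(X[:,1],X[:,0],1); r=X[:,0]-np.polyval(f,X[:,1]); print("left yaw",-np.degrees(np.arctan(f[0])),"x at .1365",np.polyval(f,.1365),"want .4149",abs(r).max())
n=~m; o=np.zeros_like(n); o[170:300,375:465]=n[170:300,375:465]
for b in blobs(o,150): print("slot",rect(ray(c,b,zt)),"want 590.2 128.6")
o=np.zeros_like(n); o[140:190,455:511]=n[140:190,455:511]
for b in blobs(o,100): print("B",rect(ray(c,b,zt)),"want 624.9 164.6")
H,S,V=cv2.split(cv2.cvtColor(c["color"],cv2.COLOR_BGR2HSV)); o=np.zeros_like(n); o[60:130,20:110]=((H>12)&(H<32)&(S>80))[60:130,20:110]
for b in blobs(o,20): w=(b.min(0)+b.max(0))/2; print("screw?",w,ray(c,w,.026).round(4),"want .4108 .2207")
E
python3 chk.py
```

```text
[0.4992 0.1377 0.0658] 7.4 [ 0.6  0.5 -3.2] [-0.    0.04  0.03]
zt 0.03226885977459156
tilt [-0.12097754  0.36158924]
far yaw -7.0076805995470774 y at .5257 0.19094981899055297 want .1919
left yaw -12.715052808568778 x at .1365 0.40934465045767265 want .4149 0.013301674462909752
slot [596.1 121.9  73.3  42.5  83. ] want 590.2 128.6
B [621.7 164.3  17.5  12.7  -7. ] want 624.9 164.6
screw? [ 61.  103.5] [[0.4108 0.2208 0.026 ]] want .4108 .2207
screw? [60.  94.5] [[0.4117 0.2251 0.026 ]] want .4108 .2207
```

Emit:
jog_arm(steps=[[[0.01,0.001,0.0011,0,0,0,0],[0.01,0,0,0,0,0,0],[0.01,0,0,0.003,0,0,0],[0.01,0,0,0.003,0,0,0],[0.01,0,0,0,0,0,0]]])

```text
time: 7.87
tool_pos: [0.5004, 0.1385, 0.0598]
eef_rot: [-0.0, 0.749, 0.662, -0.001]
contact_force: [-0.9, -0.0, -4.5]
width: 0.0215
finger_force: 59.8
```

Emit:
jog_arm(steps=[[[0.01,0,0,0.002,0,0,0],[0.01,0,0,0.002,0,0,0],[0.01,0,0,0,0,0,0]]])

```text
time: 8.12
tool_pos: [0.5006, 0.1386, 0.056]
eef_rot: [-0.0, 0.749, 0.662, -0.0]
contact_force: [0.3, -0.3, -3.1]
width: 0.0219
finger_force: 59.8
```

Emit:
jog_arm(steps=[[[0.01,0,0,0.002,0,0,0],[0.01,0,0,0.002,0,0,0],[0.01,0,0,0.001,0,0,0],[0.01,0,0,0,0,0,0]]])

```text
time: 8.45
tool_pos: [0.5009, 0.1386, 0.0513]
eef_rot: [-0.0, 0.749, 0.662, -0.0]
contact_force: [-0.7, 0.2, -3.5]
width: 0.0219
finger_force: 59.7
```

Emit:
jog_arm(steps=[[[0.01,0,0,0.001,0,0,0],[0.01,0,0,0,0,0,0]]])

```text
time: 8.62
tool_pos: [0.5012, 0.1387, 0.0509]
eef_rot: [0.0, 0.749, 0.662, 0.0]
contact_force: [-2.0, 0.2, -0.5]
width: 0.0219
finger_force: 60.0
```

Contact is starting at the expected height. I press a little further.

Emit:
jog_arm(steps=[[[0.01,0,0,0.001,0,0,0],[0.01,0,0,0.001,0,0,0],[0.01,0,0,0,0,0,0]]])

```text
time: 8.87
tool_pos: [0.5013, 0.1387, 0.0509]
eef_rot: [-0.0, 0.749, 0.662, -0.0]
contact_force: [-8.6, -1.6, 15.2]
width: 0.0219
finger_force: 62.2
```

```bash
python3 - <<'E'
from workcell import ctrl, vision
from h import *
s=ctrl.read_state();print(s["tool_pos"].round(4),s["contact_force"].round(1))
c=vision.capture("wrist"); np.savez("w6.npz",**c)
cv2.imwrite("pics/w6.png",c["color"])
d=c["range_z"]; v,u=np.mgrid[:384,:512]
P=(np.linalg.inv(c["K"])@np.stack([u.ravel()*d.ravel(),v.ravel()*d.ravel(),d.ravel()])).T
W=((P-c["t"])@c["R"]).reshape(384,512,3)
for r in [(150,195,300,380),(150,195,110,200),(250,300,130,200),(290,310,300,370)]: print(r,np.median(W[r[0]:r[1],r[2]:r[3],2]).round(4))
E
```

```text
[0.5013 0.1387 0.0509] [-8.6 -1.6 15.2]
(150, 195, 300, 380) 0.0175
(150, 195, 110, 200) 0.0175
(250, 300, 130, 200) 0.0187
(290, 310, 300, 370) 0.0872
```

View pics/w6.png

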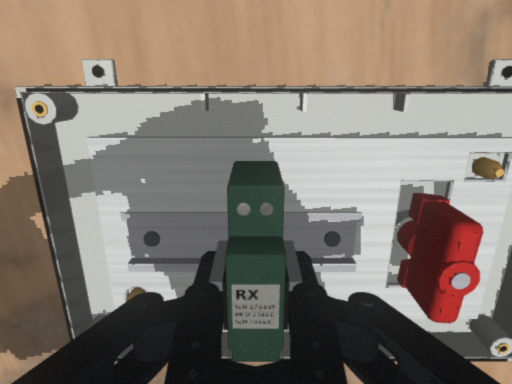

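The plate is seated: its top is at z ≈ 0.018 on both sides, the pin is visible through the oblong hole at (487,168), and brass shows at (135,293) in the round hole. I release and rise.

Emit:
jog_arm(steps=[[[0.01,0,0,-0.001,0,0,0],[0.03,0,0,0,0,0,0],[0.05,0,0,0,0,0,0],[0.05,0,0,0,0,0,0],[0.05,0,0,0,0,0,0],[0.05,0,0,0,0,0,0]]])

```text
time: 9.42
tool_pos: [0.5011, 0.1386, 0.0494]
eef_rot: [-0.0, 0.749, 0.662, 0.0]
contact_force: [-0.8, -0.0, -0.2]
width: 0.0499
finger_force: 0.0
```

Emit:
jog_arm(steps=[[[0.05,0,0,-0.015,0,0,0],[0.05,0,0,-0.025,0,0,0],[0.05,0,0,-0.03,0,0,0],[0.05,0,0,-0.03,0,0,0],[0.05,0,0,-0.02,0,0,0],[0.05,0,0,0,0,0,0],[0.05,0,0,0,0,0,0]]])

```text
time: 10.0
tool_pos: [0.5022, 0.1389, 0.1711]
eef_rot: [0.001, 0.749, 0.662, 0.002]
contact_force: [0.1, 0.3, 0.3]
width: 0.0505
finger_force: 0.0
```

```bash
python3 - <<'E'
from workcell import ctrl, vision
from h import *
s=ctrl.read_state();print(s["tool_pos"].round(4),s["eef_rot"].round(4),s["contact_force"].round(1))
c=vision.capture("wrist"); np.savez("w7.npz",**c)
d=c["range_z"]; v,u=np.mgrid[:384,:512]
P=(np.linalg.inv(c["K"])@np.stack([u.ravel()*d.ravel(),v.ravel()*d.ravel(),d.ravel()])).T
W=((P-c["t"])@c["R"]).reshape(384,512,3)
i=cv2.inRange(W.astype(np.float32),(.40,.05,0),(.65,.23,.1))>0
for x,y in [(.44,.15),(.43,.17),(.64,.10),(.55,.17),(.55,.10)]:
    k=i&(np.hypot(W[...,0]-x,W[...,1]-y)<.008); print((x,y),np.median(W[k][:,2]) if k.any() else None)
H,S,V=cv2.split(cv2.cvtColor(c["color"],cv2.COLOR_BGR2HSV)); r=((H<8)|(H>172))&(S>130)
for b in blobs(r,100): print("red",b.min(0),b.max(0),rect(ray(c,b,.056)))
t=r&(W[...,2]>.052)
for b in blobs(t,60): print("redtop",b.min(0),b.max(0),rect(ray(c,b,.058)))
E
```

```text
[0.5022 0.1389 0.1711] [0.0009 0.7494 0.6621 0.0016] [0.1 0.3 0.3]
(0.44, 0.15) 0.018639403584373382
(0.43, 0.17) 0.017493549312178912
(0.64, 0.1) 0.0036493850781591577
(0.55, 0.17) 0.017542412203887893
(0.55, 0.1) 0.017554726952136914
red [353 159] [377 219] [590.4 129.1  50.1  17.7  84. ]
redtop [353 159] [377 219] [589.8 129.8  49.7  17.6  84. ]
```

Emit:
jog_arm(steps=[[[0.05,0,0.02,0,0,0,0],[0.05,0,0.03,0,0,0,0],[0.05,0,0.025,0,0,0,0],[0.05,0,0.015,0,0,0,0],[0.05,0,0,0.025,0,0,0],[0.05,0,0,0.03,0,0,0],[0.05,0,0,0.02,0,0,0],[0.05,0,0,0,0,0,0]]])

```text
time: 10.72
tool_pos: [0.5843, 0.1264, 0.0864]
eef_rot: [-0.004, 0.749, 0.662, -0.006]
contact_force: [-1.6, -0.3, -0.7]
width: 0.05
finger_force: 0.0
```

Emit:
jog_arm(steps=[[[0.05,0,0,0,0,0,0],[0.05,0,0,0,0,0,0]]])

```text
time: 10.88
tool_pos: [0.5902, 0.1276, 0.0943]
eef_rot: [-0.0, 0.749, 0.662, -0.0]
contact_force: [1.3, 0.6, -0.7]
width: 0.0498
finger_force: 0.0
```

Emit:
jog_arm(steps=[[[0.05,0.001,0,0.015,0,0,0],[0.05,0,0,0.015,0,0,0],[0.05,0,0,0.014,0,0,0],[0.05,0,0,0.01,0,0,0],[0.05,0,0,0,0,0,0],[0.05,0,0,0,0,0,0]]])

```text
time: 11.38
tool_pos: [0.5908, 0.1286, 0.0412]
eef_rot: [0.0, 0.749, 0.662, 0.0]
contact_force: [-1.1, 0.8, -0.2]
width: 0.0501
finger_force: 0.0
```

Emit:
jog_arm(steps=[[[0.005,0,0,0,0,0,0],[0.005,0,0,0,0,0,0],[0.005,0,0,0,0,0,0],[0.005,0,0,0,0,0,0],[0.005,0,0,0,0,0,0],[0.005,0,0,0,0,0,0]]], newtons=50)

```text
time: 11.88
tool_pos: [0.59, 0.1287, 0.0419]
eef_rot: [-0.0, 0.75, 0.662, -0.0]
contact_force: [-4.2, -0.4, 6.0]
width: 0.013
finger_force: 50.3
```

Gripped the bar (13 mm). Now I turn clockwise, which is +z of the tool.

Emit:
jog_arm(steps=[[[0.005,0,0,0,0,0,4],[0.005,0,0,0,0,0,5],[0.005,0,0,0,0,0,5],[0.005,0,0,0,0,0,5],[0.005,0,0,0,0,0,5],[0.005,0,0,0,0,0,5],[0.005,0,0,0,0,0,5],[0.005,0,0,0,0,0,5]]])

```text
time: 12.55
tool_pos: [0.5907, 0.1284, 0.0419]
eef_rot: [0.0, 0.928, 0.372, 0.0]
contact_force: [-2.2, -2.1, 4.3]
width: 0.0133
finger_force: 50.0
```

Emit:
jog_arm(steps=[[[0.005,0,0,0,0,0,5],[0.005,0,0,0,0,0,5],[0.005,0,0,0,0,0,5],[0.005,0,0,0,0,0,5],[0.005,0,0,0,0,0,5],[0.005,0,0,0,0,0,4],[0.005,0,0,0,0,0,3],[0.005,0,0,0,0,0,0]]])

```text
time: 13.22
tool_pos: [0.591, 0.1278, 0.042]
eef_rot: [0.001, 0.995, 0.103, 0.001]
contact_force: [-2.2, -3.9, 5.7]
width: 0.0134
finger_force: 50.2
```

```bash
python3 - <<'E'
from workcell import ctrl
import numpy as np
s=ctrl.read_state(); w,x,y,z=s["eef_rot"]; print(np.degrees(np.arctan2(y*y-x*x,2*x*y)),s["moment"],s["contact_force"],s["tool_pos"],s["qpos"][5])
E
```

```text
-78.13452273941787 [-0.69845915  0.25399163 -0.03462385] [-2.20241292 -3.8752679   5.69343018] [0.59102679 0.12779145 0.04203034] 1.5373941055302
```

Emit:
jog_arm(steps=[[[0.005,0,0,0,0,0,3],[0.005,0,0,0,0,0,2],[0.005,0,0,0,0,0,1],[0.005,0,0,0,0,0,0]]])

```text
time: 13.55
tool_pos: [0.591, 0.1276, 0.042]
eef_rot: [0.001, 0.999, 0.052, 0.001]
contact_force: [-1.7, -4.4, 5.7]
width: 0.0131
finger_force: 50.2
```

```bash
python3 - <<'E'
from workcell import ctrl
import numpy as np
s=ctrl.read_state(); w,x,y,z=s["eef_rot"]; print(np.degrees(np.arctan2(y*y-x*x,2*x*y)),s["moment"],s["contact_force"],s["tool_pos"])
E
```

```text
-84.02544963319227 [-0.69770153  0.36934474  0.14873379] [-1.66972169 -4.37726484  5.70555462] [0.5910319  0.12763507 0.04199999]
```

At about 77° the moment has risen, so the stop is reached. Release straight up and check.

Emit:
jog_arm(steps=[[[0.03,0,0,0,0,0,0],[0.05,0,0,0,0,0,0],[0.05,0,0,0,0,0,0],[0.05,0,0,0,0,0,0],[0.05,0,0,-0.015,0,0,0],[0.05,0,0,-0.03,0,0,0],[0.05,0,0,-0.03,0,0,0],[0.05,0,0,-0.03,0,0,0]]])

```text
time: 14.22
tool_pos: [0.5898, 0.1287, 0.1459]
eef_rot: [-0.0, 0.999, 0.052, -0.001]
contact_force: [0.5, -0.1, 0.8]
width: 0.0499
finger_force: 0.0
```

Emit:
jog_arm(steps=[[[0.05,0,0,-0.03,0,0,0],[0.05,0,0,-0.02,0,0,0],[0.05,0,0,0,0,0,0],[0.05,0,0,0,0,0,0]]])

```text
time: 14.55
tool_pos: [0.5915, 0.1289, 0.1972]
eef_rot: [-0.0, 0.999, 0.052, 0.002]
contact_force: [0.9, -0.1, -1.5]
width: 0.05
finger_force: 0.0
```

```bash
python3 - <<'E'
from workcell import ctrl, vision
from h import *
s=ctrl.read_state();print(s["tool_pos"].round(4),s["contact_force"].round(1))
c=vision.capture("wrist"); d=c["range_z"]; v,u=np.mgrid[:384,:512]
P=(np.linalg.inv(c["K"])@np.stack([u.ravel()*d.ravel(),v.ravel()*d.ravel(),d.ravel()])).T
W=((P-c["t"])@c["R"]).reshape(384,512,3)
for x,y in [(.44,.15),(.43,.17),(.55,.17),(.55,.09),(.61,.09),(.60,.165),(.62,.10)]:
    k=(d>0)&(np.hypot(W[...,0]-x,W[...,1]-y)<.006)&(W[...,2]<.1); print((x,y),k.sum(),np.median(W[k][:,2]).round(4) if k.any() else None)
H,S,V=cv2.split(cv2.cvtColor(c["color"],cv2.COLOR_BGR2HSV)); r=((H<8)|(H>172))&(S>130)
for b in blobs(r,100): print("red",b.min(0),b.max(0),rect(ray(c,b,.056)))
E
```

```text
[0.5915 0.1289 0.1972] [ 0.9 -0.1 -1.5]
(0.44, 0.15) 69 0.0189
(0.43, 0.17) 72 0.0175
(0.55, 0.17) 101 0.0175
(0.55, 0.09) 99 0.0176
(0.61, 0.09) 121 0.0176
(0.6, 0.165) 120 0.0175
(0.62, 0.1) 125 0.0177
red [247 154] [266 209] [591.4 128.3  49.9  16.6   6.6]
```

```bash
python3 -c "
from workcell import ctrl; print(ctrl.finish_job())"
```

```text
the job is handed in; nothing more can be done
None
```

The job is handed in at about 14.6 s (verdict not reported back): the plate measured level at seat height over both pins, the red wing turned about 77° (1.34 rad) clockwise to its stop, and the arm was clear of everything.

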